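# Lock the camera collar, then hold the case lid at 45 degrees for the picture

## Task

The boards in the orange case are about to be photographed. First, with the case still shut, turn the lock collar of the little camera stand by its lever, clockwise seen from above, all the way to its locked mark; then lift the case lid by its knob to 45 degrees and hold it there to shade the boards, since the lid falls shut by itself. Finish still holding the knob with the lid steady at 45 degrees, and do not bump the camera or push the tape roll, screwdriver or glue bottle about.

Things in the scene. Friction and masses are not known exactly. Their poses are not given: they have to be found in the camera images.
- case: orange instrument case, 140 (x) x 215 (y) x 40 mm high when shut, fixed to the worktop. Origin: centre of its underside; x points from its front edge to the hinge edge (away from the robot), y to its left, z up. The hinge line of the lid is parallel to y at x = +68, z = +26 mm
- case_lid (a joint): angle of the case lid in rad: 0 shut, growing as the front edge rises, 1.92 at most; 45 degrees is 0.785. The lid with its knob weighs 0.13 kg and falls shut when let go
- lid_knob: black barrel of the lid's knob, 22 mm in diameter, 20 mm long along the case's y, turning freely about that axis on a bracket (12 mm wide stem, 26 x 40 x 3 mm plate) near the lid's front edge. Origin: the barrel's centre, 25 mm above the lid; lid shut: x = -52, y = 0, z = +65 mm in the case's frame; it swings with the lid round the hinge. Pinch it across its flat ends (along the case's y)
- camera_stand: fixed camera stand right of the case: round grey foot 116 mm in diameter, 12 mm thick, column 38 mm. Origin: centre of the foot's underside, on the collar's axis; z up. The locked mark, a dark rib on the foot with a steel stop post (top at 45 mm) just beyond it, lies at 165 degrees (counter-clockwise from the stand's x, seen from above), on the lever's case side
- lock_collar (a joint): turn of the lock collar in rad: grows clockwise seen from above; 0 loose (lever points to 235 degrees in the stand's frame), 1.222 locked at its end stop (lever over the mark at 165 degrees). It stays where it is left; turning takes about 0.07 N m
- collar_pin (a point): point at which to take the collar's lever: the upright steel pin at the lever's end, 12 mm in diameter, 64 mm from the collar's axis. The point lies on the pin's axis, 57 mm above the worktop; the pin's top is at 68 mm, the lever from which it rises is at 35 to 43 mm
- camera: black camera head on top of the stand, 34 x 46 x 30 mm with a 14 mm lens that looks along the stand's y towards the case, tilted down; its top is about 110 mm above the worktop. Origin: on the collar's axis at 70 mm height. Fixed
- tape_roll: loose roll of tape, 71 x 68 x 24 mm, left of the case; origin at the centre of its underside. Leave alone
- driver: loose screwdriver, 164 mm long, 21 mm thick, lying in front of the case; origin under its middle. Leave alone
- glue_bottle: loose glue bottle, 37 mm in diameter, 106 mm high, standing behind the case's right far corner; origin at the centre of its underside. Leave alone
Things that resemble listed ones, but are neither listed nor needed, are in the scene too. There is more than one size of the camera_stand; the one meant has the size given above.

How it is judged (in metres and radians):
On the way, in this order (a step that is already met when the one before it is completed fails the run):
1. the collar is turned to its locked mark while the lid is still shut (value of joint lock_collar above 1.1 rad and value of joint case_lid below 0.08 rad), for 0.2 s.
2. the lid is held by its knob at 45 degrees (value of joint case_lid between 0.665 and 0.905 rad and contact force between the fingers and lid_knob above 0.3 N), for 0.3 s.
At the end, for the whole second after the job is handed in: the collar is within 7 degrees of its locked stop; the lid stands still at 45 degrees, within 7 degrees, held by the fingers on its knob, and nothing loose touches or props the case (all of step 2 and value of joint lock_collar above 1.1 rad and velocity of joint case_lid between -0.05 and 0.05 rad/s and contact force between case and tape_roll below 0.05 N and contact force between case and driver below 0.05 N and contact force between case and glue_bottle below 0.05 N); the arm keeps its last pose, push and grip.
It fails at once if the camera is bumped (more than 4 N) (contact force between anything else and camera above 4 N).
It fails at once if the tape roll, screwdriver or glue bottle is moved more than 25 mm (distance of any of tape_roll, driver, glue_bottle from where it was at the start of the episode above 0.025 m).
It also fails if it takes over 51 s, if anything falls off the work surface, if the arm or the gripper's body presses on something with over 40 N, if the wrist force passes 120 N, or if a joint passes its speed limit or range.

## Robot

A 6-joint arm with a two-finger parallel gripper is mounted at the origin on a cart in front of the work surface, level with it; the furniture and walls round the work are solid. World frame = base frame: x ahead of the robot, y to its left, z up, the work surface at z = 0. Lengths are in m, angles in degrees, forces in N, time in s.
With the tool pointing down it reaches from about 0.4 to 0.825 m from the base axis. Payload 7 kg.
Tool frame: the origin (TCP) lies on the centre line of the jaws, within the pads' length; the fingertips stand r.tip_reach ahead of it and the grasp point (between the pads) is the TCP (r.tip_reach is the distance from the TCP to the fingertips, in m); z points along the fingers, y is the line along which they close (so a half turn about z gives the same grasp; the last joint's range is limited). The gripper opens to 88 mm and grips with 3 to 60 N. Pads are 19 mm wide; open, the fingers measure 130 mm over their backs; the gripper's body (78 mm by 193 mm) begins 47 mm behind the grasp point.
Start: joints at [-52.821, 20.546, 0.682, 0, -70.136, -16.507], TCP at [0.238, -0.632, 0.246] pointing down, gripper open.
Joint ranges: [-176.03, 176.03], [-82.01, 121.73], [-58.28, 71.71], [-173.87, 95.51], [-174.79, -0.11], [-173.66, 173.66]. Speed limits (degrees/s): [136.94, 136.94, 172.46, 180, 180, 180].

## Interface

Orientations are given as [roll, pitch, yaw] about the fixed x, y, z axes, in that order (R = Rz(yaw) Ry(pitch) Rx(roll)).
In Python, from plant import sensors, cams, r gives the robot as it stands.
- The arm moves only by the tool drive_tool, never from a script. Its argument "rows" is a list of rows, each an object of numbers: "fingers": the gripper's target within -1 to 1 (fully open at 1, half-way at 0, shut at -1); "x", "y", "z": the shift along the tool's x, y, z in m; "spin": the turn about the tool's z in rad. A call has 1 to 10 rows; each row is the pose to reach, as a shift and turn from the pose commanded when the call began, along the tool's axes at that moment; what a row does not reach only later rows make up. A row lasts 1/8 s, in which the tool goes at most 62.5 mm and 10.7 degrees, less where a joint would pass 70% of its speed; a pose out of reach is approached as far as the arm can. A call with a gripper value outside its range is refused whole. The fingers move at their own pace and stop on an object; "newtons" is the grip in N (left out, the last holds). Time passes only in rows, so rows that repeat a pose let the fingers close. It gives the time, the measured TCP pose, the force, the opening and the grip force at its end, in the units of the state.
- sensors.get_state(): the state, without advancing time (a new reading comes with each control period).
- cams.capture(name): name is "scene" or "top" or "wrist"; returns a dict with "pixels" (384x512x3 uint8, red, green, blue), "intrinsics" (3x3 intrinsics, pixels), "eye" and "orientation" of the camera in the world; the wrist camera has in their place "T_tool_cam" (4x4, takes a point from camera to tool coordinates, whose origin is the TCP and whose axes are the flange's). Camera axes: x right, y up, looking along -z (the intrinsics and any distortion apply to the point x, -y, -z); pixel columns grow to the right and rows downward; lengths in m; the calibration is good to about 2 mm. A picture is of the moment at which its call begins: read the wrist's pose just before it. There is no depth.
- r.close_job(): hands the job in; it is judged then, once.
The state is a dict: "time_s": time; "joints": joint angles; "qd": joint speeds; "joint_torque": joint torques, N m; "tcp_pos": TCP position; "eef_rot": TCP orientation; "contact_force": force on the tool from outside, world axes, zero at the start; "moment": the same for the moment, N m; "gripper_width": finger opening in m; "gripper_force": force on a finger pad.
Only numpy, scipy, OpenCV 4.12 (cv2) and the standard library are available. Lean on these libraries where they do the work, as an engineer would, in place of code of your own. Each camera call takes 0.05 s, during which the arm holds its last target. There are 200 camera calls.

## Working session

There is one attempt and no reset: what is moved stays moved. The work goes in short steps, Python scripts to look and compute and a tool call to move; the robot and the scene stay as the last step left them, time stands still between calls to the robot, and variables do not carry over. Pictures are saved under pics/ and viewed, at most 10 in all, crops included, and the job is handed in when it is done.

Besides the shell and the picture viewer there is one more tool, called after "Request:" as name([rows], argument=value, ...), one row to a line, values as JSON. drive_tool: Moves the arm, as the interface text tells. Its arguments: {"type":"object","properties":{"rows":{"type":"array"},"newtons":{"type":"number"}},"required":["rows"]}

```bash
mkdir -p pics
cat > h.py <<'E'
import numpy as np,cv2
from plant import sensors,cams,r
def ray(c,u,v):
    K=np.array(c["intrinsics"]);d=np.linalg.inv(K)@[u,v,1];d=np.array([d[0],-d[1],-d[2]])
    return d
def R(c):
    o=np.array(c["orientation"])
    if o.shape==(3,3): return o
    from scipy.spatial.transform import Rotation as Ro
    return Ro.from_euler('xyz',o,degrees=True).as_matrix()
def onplane(c,u,v,z):
    d=R(c)@ray(c,u,v);e=np.array(c["eye"]);return e+d*(z-e[2])/d[2]
def proj(c,p):
    q=R(c).T@(np.array(p)-c["eye"]);q=np.array([q[0],-q[1],-q[2]]);k=np.array(c["intrinsics"])@q;return k[:2]/k[2]
E
python3 - <<'E'
from h import *
import pickle
s=sensors.get_state();print({k:np.round(v,3).tolist() for k,v in s.items()},r.tip_reach)
d={}
for n in("scene","top"):
    c=cams.capture(n);d[n]=c;print(n,{k:v for k,v in c.items() if k!="pixels"})
    cv2.imwrite(f"pics/{n}0.png",cv2.resize(c["pixels"][:,:,::-1],None,fx=1.5,fy=1.5))
pickle.dump(d,open("c.pkl","wb"))
E
```

```text
{'time_s': 0.0, 'joints': [-52.82, 20.593, 0.633, -0.02, -70.138, -16.507], 'qd': [0.038, -0.063, -0.04, 0.053, -0.031, -0.016], 'joint_torque': [0.001, -58.272, 29.306, 6.997, 0.007, -0.0], 'tcp_pos': [0.238, -0.631, 0.245], 'eef_rot': [179.9, -0.01, -159.334], 'contact_force': [-0.707, 0.04, 0.096], 'moment': [0.033, 0.012, 0.057], 'gripper_force': 0.0, 'gripper_width': 0.088} 0.019
scene {'intrinsics': array([[482.71444083,   0.        , 244.39691216],
       [  0.        , 482.71444083, 197.1434757 ],
       [  0.        ,   0.        ,   1.        ]]), 'eye': array([-0.18146795, -0.54271488,  0.78782432]), 'orientation': array([ 49.26297921,   0.87388349, -61.73568466])}
top {'intrinsics': array([[427.50182462,   0.        , 262.08713162],
       [  0.        , 427.50182462, 193.72164238],
       [  0.        ,   0.        ,   1.        ]]), 'eye': array([ 0.38122797, -0.11010979,  1.08363153]), 'orientation': array([ 10.18884605,  -1.9820796 , -88.69418409])}
```

View pics/top0.png

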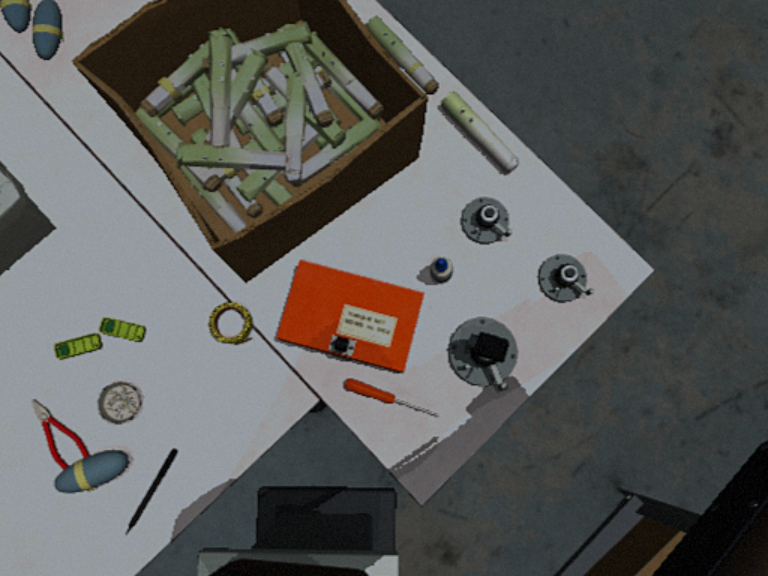

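View pics/scene0.png

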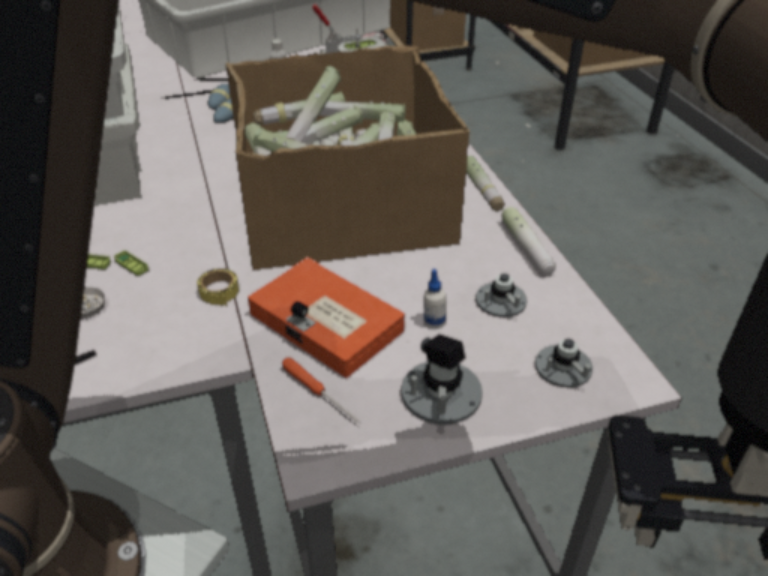

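Candidates for the stand (top view, 1.5x pixels) are the large one with a camera at (482,352) and two small ones at (486,220) and (563,278). I choose (482,352) and will check its 116 mm foot. The case is at (350,317) with its knob at (342,344).

Run:
```python
from h import *
import pickle
d=pickle.load(open("c.pkl","rb"))
t=d["top"];s=d["scene"]
def orange(c):
    h=cv2.cvtColor(c["pixels"],cv2.COLOR_RGB2HSV)
    m=cv2.inRange(h,(3,150,90),(15,255,255))
    cs,_=cv2.findContours(m,cv2.RETR_EXTERNAL,cv2.CHAIN_APPROX_NONE)
    return max(cs,key=cv2.contourArea)
k=orange(t)
P=np.array([onplane(t,u,v,0.04)[:2] for u,v in k[:,0]])
print("case rect z.04",cv2.minAreaRect(P.astype(np.float32)*1000))
print(cv2.boxPoints(cv2.minAreaRect(P.astype(np.float32)*1000)))
# foot: gray-dark region around stand
px=t["pixels"].astype(int)
g=px.sum(2)/3
roi=np.zeros(g.shape,np.uint8);cv2.circle(roi,(322,235),30,255,-1)
bgr=np.where((px[...,2]-px[...,0]>=5)&(g<125),255,0).astype(np.uint8)
vis=[]
for c,(u,v),w,n in((t,(322,238),32,'top'),(s,(293,250),45,'scene')):
    im=c["pixels"][v-w:v+w,u-w:u+w,::-1]
    im=cv2.resize(im,(400,400),interpolation=cv2.INTER_CUBIC)
    im=cv2.convertScaleAbs(im,alpha=1.8,beta=10)
    f=400/(2*w)
    for a in range(0,2*w,8):
        cv2.putText(im,str(u-w+a),(int(a*f),10),0,.3,(0,0,255));cv2.putText(im,str(v-w+a),(0,int(a*f)+4),0,.3,(0,0,255))
    vis.append(im)
cv2.imwrite("pics/crop.png",np.hstack(vis))
print(onplane(t,342/1.5,344/1.5,.065),onplane(t,482/1.5,352/1.5,0.012))
```

```text
case rect z.04 ((528.0380249023438, -72.29324340820312), (213.9119110107422, 134.18797302246094), 76.4332275390625)
[[ 437.7266   -160.52603 ]
 [ 568.17035  -192.00363 ]
 [ 618.3495     15.939545]
 [ 487.9057     47.417145]]
[ 0.47672078 -0.06199506  0.065     ] [ 0.47437087 -0.29435451  0.012     ]
```

View pics/crop.png

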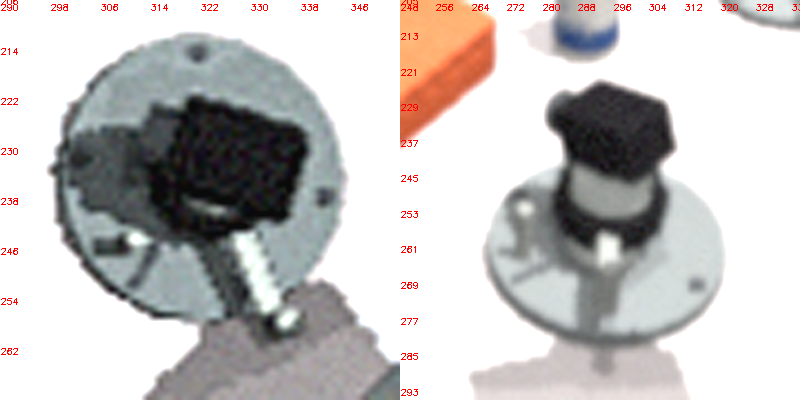

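The crop shows the big foot, about 48 px wide, centred near (322,234). The pin top is at about (336,257), the stop post at about (312,244), and the camera head is above the column. Next I fit these and work out the first move.

```bash
cat >> h.py <<'E'
def yaw(s): return s["eef_rot"][2]
def rel(s,p,yw):
    "shift in tool axes and spin from state s to world p, tool yaw yw (deg)"
    from scipy.spatial.transform import Rotation as Ro
    M=Ro.from_euler('xyz',s["eef_rot"],degrees=True).as_matrix()
    dy=(yw-yaw(s)+90)%180-90
    return np.round(M.T@(np.array(p)-s["tcp_pos"]),4),round(-np.radians(dy),4)
E
python3 - <<'E'
from h import *
import pickle
d=pickle.load(open("c.pkl","rb"));t=d["top"];s=d["scene"]
edge=[onplane(t,290+u/6.25,206+v/6.25,.012)[:2] for u,v in((55,170),(345,175),(195,33),(90,80),(310,90),(80,265),(160,315))]
E=np.array(edge);A=np.c_[2*E,np.ones(len(E))];x=np.linalg.lstsq(A,(E**2).sum(1),rcond=None)[0]
c=x[:2];print("centre",c,"R",np.sqrt(x[2]+c@c))
# scene view foot edges (crop f=400/90)
f=400/90
E=np.array([onplane(s,248+(u-400)/f,205+v/f,.012)[:2] for u,v in((487,250),(724,250),(610,340),(520,315),(690,312),(530,195),(690,190))])
A=np.c_[2*E,np.ones(len(E))];x=np.linalg.lstsq(A,(E**2).sum(1),rcond=None)[0];print("scene centre",x[:2],np.sqrt(x[2]+x[:2]@x[:2]))
pin=onplane(t,290+287/6.25,206+318/6.25,.068)[:2];post=onplane(t,290+135/6.25,206+238/6.25,.045)[:2]
pin2=onplane(s,248+(608-400)/f,205+238/f,.068)[:2]
print("pin",pin,pin2,"r",np.hypot(*(pin-c)),"ang",np.degrees(np.arctan2(*(pin-c)[::-1]))%360,"post",post,np.degrees(np.arctan2(*(post-c)[::-1]))%360)
st=sensors.get_state();a=np.degrees(np.arctan2(*(pin-c)[::-1]))
print("above pin",rel(st,[*pin,.2],a))
E
```

```text
centre [ 0.47509193 -0.29564672] R 0.0586564003818247
scene centre [ 0.47077773 -0.29976441] 0.05556697319371145
pin [ 0.41786162 -0.31932832] [ 0.43074125 -0.31482053] r 0.06193647208549063 ang 202.47950789122547 post [ 0.44805197 -0.26488169] 131.3128414433406
above pin (array([-0.2782,  0.2283,  0.045 ]), np.float64(-0.0316))
```

Request:
drive_tool([
  {"x":-0.04,"y":0.033,"z":0,"spin":0,"fingers":0.0},
  {"x":-0.08,"y":0.066,"z":0},
  {"x":-0.12,"y":0.1,"z":0},
  {"x":-0.16,"y":0.132,"z":0.01},
  {"x":-0.2,"y":0.165,"z":0.02,"spin":-0.032},
  {"x":-0.24,"y":0.198,"z":0.02,"spin":-0.032},
  {"x":-0.278,"y":0.228,"z":0.03,"spin":-0.032},
  {"x":-0.278,"y":0.228,"z":0.03,"spin":-0.032,"fingers":0},
  {"x":-0.278,"y":0.228,"z":0.03,"spin":-0.032,"fingers":0},
])

```text
invalid input
```

Run:
```python
from h import *
import pickle
s=sensors.get_state();c=cams.capture("wrist");t=cams.capture("top")
pickle.dump((s,c,t),open("w1.pkl","wb"))
print(s["tcp_pos"],s["eef_rot"],s["joints"],s["time_s"],c["T_tool_cam"])
cv2.imwrite("pics/w1.png",c["pixels"][:,:,::-1])
```

```text
[ 0.23812779 -0.63115507  0.2447184 ] [ 1.79913863e+02 -9.47784375e-03 -1.59332290e+02] [-5.28191691e+01  2.05869761e+01  6.38198624e-01 -1.63701681e-02
 -7.01365015e+01 -1.65075545e+01] 0.1 [[-1.48301717e-04  9.54467725e-01  2.98314162e-01  8.12985010e-02]
 [ 9.99999415e-01 -1.78209643e-04  1.06732105e-03 -3.38708557e-04]
 [ 1.07188595e-03  2.98314145e-01 -9.54467140e-01 -1.38409477e-01]
 [ 0.00000000e+00  0.00000000e+00  0.00000000e+00  1.00000000e+00]]
```

View pics/w1.png

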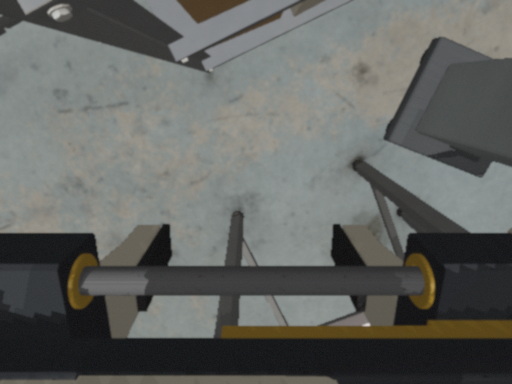

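The move was refused, probably because every row needs all its keys. The wrist view shows only floor and the fingers.

Request:
drive_tool([
  {"x":-0.04,"y":0.033,"z":0,"spin":0,"fingers":0},
  {"x":-0.08,"y":0.066,"z":0,"spin":0,"fingers":0},
  {"x":-0.12,"y":0.1,"z":0,"spin":0,"fingers":0},
  {"x":-0.16,"y":0.132,"z":0.01,"spin":0,"fingers":0},
  {"x":-0.2,"y":0.165,"z":0.02,"spin":-0.032,"fingers":0},
  {"x":-0.24,"y":0.198,"z":0.02,"spin":-0.032,"fingers":0},
  {"x":-0.278,"y":0.228,"z":0.03,"spin":-0.032,"fingers":0},
  {"x":-0.278,"y":0.228,"z":0.03,"spin":-0.032,"fingers":0},
  {"x":-0.278,"y":0.228,"z":0.03,"spin":-0.032,"fingers":0},
], newtons=8)

```text
time_s: 1.32
tcp_pos: [0.4179, -0.32, 0.2156]
eef_rot: [-180.0, -0.0, -157.4]
contact_force: [-0.6, -0.5, 0.4]
gripper_width: 0.0439
gripper_force: 0.0
```

Run:
```python
from h import *
import pickle
s=sensors.get_state();c=cams.capture("wrist");t=cams.capture("top")
pickle.dump((s,c,t),open("w1.pkl","wb"))
print(s["tcp_pos"],s["eef_rot"],s["joints"],s["time_s"],c["intrinsics"])
cv2.imwrite("pics/w2.png",c["pixels"][:,:,::-1])
```

```text
[ 0.41794058 -0.32000596  0.2156453 ] [-1.79998172e+02 -1.02031754e-02 -1.57435780e+02] [-1.60655396e+01  7.85162842e+00 -2.04922590e+01  8.85925066e-03
 -6.16629424e+01 -5.13744455e+01] 1.325 [[319.91725657   0.         250.94153289]
 [  0.         319.91725657 184.22519404]
 [  0.           0.           1.        ]]
```

View pics/w2.png

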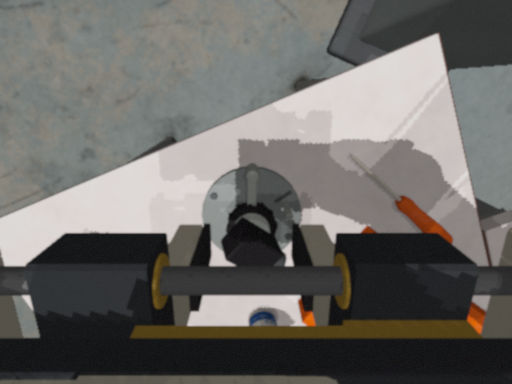

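Wrist view: the foot spans columns 203–302, and the lever points straight up the image with its pin at about (252,169), well aligned with the jaws.

```bash
cat >> h.py <<'E'
def wplane(s,c,u,v,z):
    from scipy.spatial.transform import Rotation as Ro
    M=np.eye(4);M[:3,:3]=Ro.from_euler('xyz',s["eef_rot"],degrees=True).as_matrix();M[:3,3]=s["tcp_pos"]
    T=M@np.array(c["T_tool_cam"]);d=T[:3,:3]@ray(c,u,v);return T[:3,3]+d*(z-T[2,3])/d[2]
E
python3 - <<'E'
from h import *
import pickle
s,c,t=pickle.load(open("w1.pkl","rb"))
im=c["pixels"]
crop=cv2.resize(im[155:260,190:315,::-1],None,fx=5,fy=5,interpolation=cv2.INTER_CUBIC)
cv2.imwrite("pics/w2c.png",cv2.convertScaleAbs(crop,alpha=1.6))
for v in(166,169,172):print(v,wplane(s,c,252,v,.068))
print("foot l/r",wplane(s,c,202.5,212,.012),wplane(s,c,302,212,.012))
E
```

```text
166 [ 0.4090286  -0.32335935  0.068     ]
169 [ 0.41165988 -0.3222634   0.068     ]
172 [ 0.4143064 -0.3211611  0.068    ]
foot l/r [ 0.49416976 -0.34952435  0.012     ] [ 0.45017726 -0.24374503  0.012     ]
```

View pics/w2c.png

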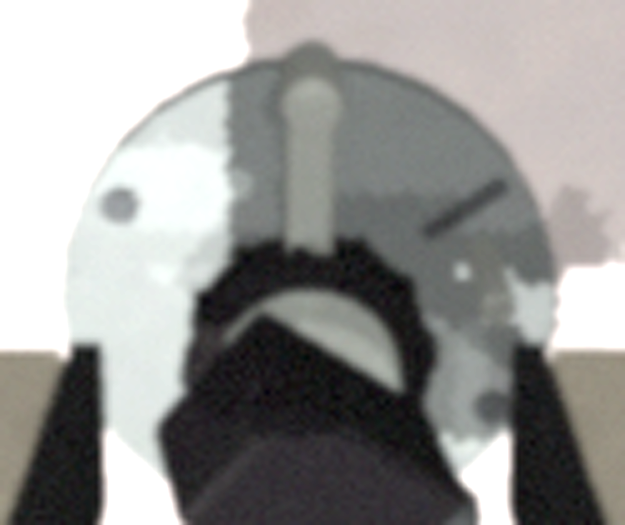

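The close crop confirms it: big foot, lever, pin top at crop (311,105), i.e. (252,176), rib and post on the case side. The pin is at (0.418,-0.320), right under the TCP. I descend and grip.

Request:
drive_tool([
  {"x":0,"y":0,"z":0.04,"spin":0,"fingers":0},
  {"x":0,"y":0,"z":0.08,"spin":0,"fingers":0},
  {"x":0,"y":0,"z":0.115,"spin":0,"fingers":0},
  {"x":0,"y":0,"z":0.135,"spin":0,"fingers":0},
  {"x":0,"y":0,"z":0.145,"spin":0,"fingers":0},
  {"x":0,"y":0,"z":0.145,"spin":0,"fingers":-1},
  {"x":0,"y":0,"z":0.145,"spin":0,"fingers":-1},
  {"x":0,"y":0,"z":0.145,"spin":0,"fingers":-1},
  {"x":0,"y":0,"z":0.145,"spin":0,"fingers":-1},
  {"x":0,"y":0,"z":0.145,"spin":0,"fingers":-1},
], newtons=8)

```text
time_s: 2.68
tcp_pos: [0.4181, -0.3201, 0.0711]
eef_rot: [-180.0, 0.0, -157.5]
contact_force: [-0.5, 0.4, 3.9]
gripper_width: 0.0118
gripper_force: 8.0
```

Run:
```python
from h import *
s=sensors.get_state();print(s["tcp_pos"],s["eef_rot"],s["gripper_width"],s["gripper_force"],s["contact_force"])
# arc: axis at 64 mm along -x tool from pin; tool frame
r_=.064
for k in range(1,11):
    a=np.radians(7*k)
    print(k,"x",round(-r_+r_*np.cos(a),4),"y",round(r_*np.sin(a),4),"spin",round(a,3))
```

```text
[ 0.41812264 -0.32012835  0.07110179] [-1.79966256e+02  3.13195511e-02 -1.57479746e+02] 0.011798374002518335 8.000780940055847 [-0.54020915  0.44572914  3.87822694]
1 x -0.0005 y 0.0078 spin 0.122
2 x -0.0019 y 0.0155 spin 0.244
3 x -0.0043 y 0.0229 spin 0.367
4 x -0.0075 y 0.03 spin 0.489
5 x -0.0116 y 0.0367 spin 0.611
6 x -0.0164 y 0.0428 spin 0.733
7 x -0.022 y 0.0483 spin 0.855
8 x -0.0282 y 0.0531 spin 0.977
9 x -0.0349 y 0.057 spin 1.1
10 x -0.0421 y 0.0601 spin 1.222
```

Request:
drive_tool([
  {"x":-0.0005,"y":0.008,"z":0,"spin":0.122,"fingers":-1},
  {"x":-0.002,"y":0.0155,"z":0,"spin":0.244,"fingers":-1},
  {"x":-0.0043,"y":0.023,"z":0,"spin":0.367,"fingers":-1},
  {"x":-0.0075,"y":0.03,"z":0,"spin":0.489,"fingers":-1},
  {"x":-0.0116,"y":0.0367,"z":0,"spin":0.611,"fingers":-1},
  {"x":-0.0164,"y":0.0428,"z":0,"spin":0.733,"fingers":-1},
  {"x":-0.022,"y":0.0483,"z":0,"spin":0.855,"fingers":-1},
  {"x":-0.0282,"y":0.053,"z":0,"spin":0.977,"fingers":-1},
  {"x":-0.035,"y":0.057,"z":0,"spin":1.1,"fingers":-1},
  {"x":-0.041,"y":0.06,"z":0,"spin":1.205,"fingers":-1},
])

```text
time_s: 3.92
tcp_pos: [0.4327, -0.2509, 0.0712]
eef_rot: [-179.9, 0.1, 133.3]
contact_force: [-3.4, -19.5, -1.2]
gripper_width: 0.035
gripper_force: 8.0
```

Run:
```python
from h import *
s=sensors.get_state();print(s["tcp_pos"],s["eef_rot"],s["gripper_width"],s["gripper_force"],s["contact_force"],s["moment"])
c=np.array([.4181,-.3201])+.064*np.array([np.cos(np.radians(22.5)),np.sin(np.radians(22.5))])
d=np.array(s["tcp_pos"][:2])-c;print(c,np.hypot(*d),(-157.5-np.degrees(np.arctan2(d[1],d[0])))%360)
```

```text
[ 0.43269157 -0.25090957  0.07115816] [-1.79851915e+02  1.05933593e-01  1.33344374e+02] 0.03496350286372127 7.998680770397186 [ -3.4091164  -19.53696062  -1.24884992] [-7.45666117  1.11008444  0.24916996]
[ 0.47722829 -0.29560826] 0.06309906669814966 67.60399278217574
```

Run:
```python
from h import *
import pickle
s=sensors.get_state();c=cams.capture("wrist");t=cams.capture("scene");tt=cams.capture("top")
pickle.dump((s,c,t,tt),open("w3.pkl","wb"))
a=c["pixels"][100:340,100:420,::-1];b=t["pixels"][120:310,170:420,::-1]
f=lambda i:cv2.convertScaleAbs(cv2.resize(i,(400,300),interpolation=cv2.INTER_CUBIC),alpha=1.4)
cv2.imwrite("pics/w3.png",np.hstack([f(a),f(b)]))
```

```text
(no output)
```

View pics/w3.png

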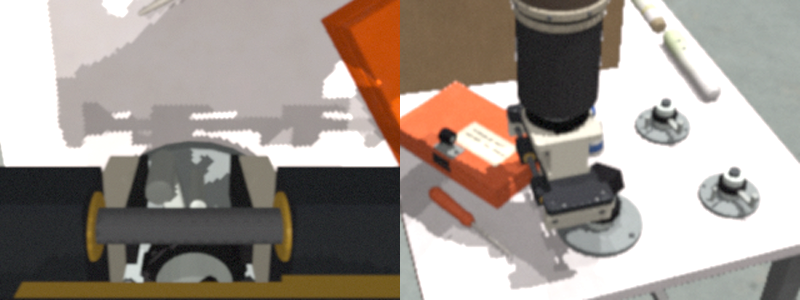

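Run:
```python
from h import *
import pickle
s,c,t,tt=pickle.load(open("w3.pkl","rb"))
ax=np.array([.4765,-.2955])
def ang(p): d=p[:2]-ax;return p[:2].round(4),np.hypot(*d).round(4),(np.degrees(np.arctan2(d[1],d[0]))%360).round(1)
print("pin",ang(wplane(s,c,100+158*.8,100+185*.8,.068)))
print("rib/finger",ang(wplane(s,c,100+235*.8,100+180*.8,.012)))
print(s["joints"],sensors.get_state()["contact_force"],sensors.get_state()["gripper_width"])
im=c["pixels"][215:300,195:325,::-1]
cv2.imwrite("pics/w3c.png",cv2.convertScaleAbs(cv2.resize(im,None,fx=6,fy=6,interpolation=cv2.INTER_CUBIC),alpha=1.8))
```

```text
pin (array([ 0.4212, -0.2571]), np.float64(0.0673), np.float64(145.2))
rib/finger (array([ 0.4674, -0.2515]), np.float64(0.0449), np.float64(101.6))
[  -7.41920025   15.11143243  -33.91201754    0.27702619  -40.98849864
 -129.44569303] [ -5.4816921  -19.53116724   1.16617415] 0.03447857909738631
```

View pics/w3c.png

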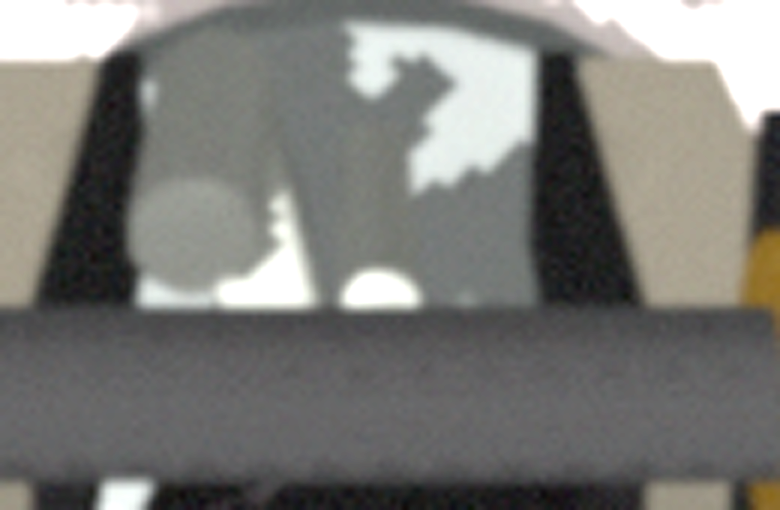

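The crop shows the pin top at (198,232), pressed against the trailing finger. The post is at (378,290), just ahead of it, so the lever appears to be at its stop. I check the geometry.

Run:
```python
from h import *
import pickle
s,c,t,tt=pickle.load(open("w3.pkl","rb"))
s1,c1,_=pickle.load(open("w1.pkl","rb"))
ax=(wplane(s1,c1,202.5,212,.012)+wplane(s1,c1,302,212,.012))[:2]/2;print("foot mid",ax)
ax=np.array([.4765,-.2955])
def ang(p): d=p[:2]-ax;return p[:2].round(4),np.hypot(*d).round(4),(np.degrees(np.arctan2(d[1],d[0]))%360).round(1)
print("pin now",ang(wplane(s,c,195+198/6,215+232/6,.068)))
print("post now",ang(wplane(s,c,195+378/6,215+290/6,.045)))
print("pin before",ang(wplane(s1,c1,252.2,176,.068)))
print("post before",ang(wplane(s1,c1,190+462/5,155+270/5,.045)))
print("rib outer/inner before",ang(wplane(s1,c1,190+503/5,155+186/5,.013)),ang(wplane(s1,c1,190+430/5,155+236/5,.013)))
for u in(228,):print("TCP col check", s["tcp_pos"])
```

```text
foot mid [ 0.47217351 -0.29663469]
pin now (array([ 0.4239, -0.2589]), np.float64(0.064), np.float64(145.2))
post now (array([ 0.4485, -0.2625]), np.float64(0.0433), np.float64(130.3))
pin before (array([ 0.4178, -0.3195]), np.float64(0.0634), np.float64(202.2))
post before (array([ 0.4446, -0.2743]), np.float64(0.0383), np.float64(146.4))
rib outer/inner before (array([ 0.4331, -0.2662]), np.float64(0.0524), np.float64(146.0)) (array([ 0.4504, -0.2765]), np.float64(0.0323), np.float64(144.0))
TCP col check [ 0.43269157 -0.25090957  0.07115816]
```

The rib sits at 145° and the pin is now at 145°, so the lever is at its locked mark (the collar was already slightly turned at the start). I release and lift.

Request:
drive_tool([
  {"x":0,"y":-0.004,"z":0,"spin":0,"fingers":0.1},
  {"x":0,"y":-0.007,"z":0,"spin":0,"fingers":0.1},
  {"x":0,"y":-0.007,"z":0,"spin":0,"fingers":0.1},
  {"x":0,"y":-0.007,"z":0,"spin":0,"fingers":0.1},
  {"x":0,"y":-0.007,"z":-0.03,"spin":0,"fingers":0.1},
  {"x":0,"y":-0.007,"z":-0.07,"spin":0,"fingers":0.1},
  {"x":0,"y":-0.007,"z":-0.11,"spin":0,"fingers":0.1},
  {"x":0,"y":-0.007,"z":-0.14,"spin":0,"fingers":0.1},
  {"x":0,"y":-0.007,"z":-0.14,"spin":0,"fingers":0.1},
])

```text
time_s: 5.2
tcp_pos: [0.4292, -0.2539, 0.2131]
eef_rot: [179.8, 0.2, 133.5]
contact_force: [-0.4, 0.4, 0.2]
gripper_width: 0.0483
gripper_force: 0.0
```

Run:
```python
from h import *
s=sensors.get_state();print(s["contact_force"],s["joints"])
a=np.radians(-13.6);y=np.degrees(a)
print(rel(s,[.477,-.061,.20],y),rel(s,[.477,-.061,.20],y+90), "tool y must lie along case y -> tool yaw = case yaw mod 180")
```

```text
[-0.38808514  0.39798627  0.22203972] [-7.97311922e+00  5.10729096e+00 -2.40567846e+01  2.71446150e-02
 -6.05419031e+01 -1.28543137e+02]
(array([0.1071, 0.1674, 0.0132]), np.float64(-0.5743)) (array([0.1071, 0.1674, 0.0132]), np.float64(0.9965)) tool y must lie along case y -> tool yaw = case yaw mod 180
```

Request:
drive_tool([
  {"x":0.02,"y":0.035,"z":0,"spin":-0.15,"fingers":0.1},
  {"x":0.045,"y":0.07,"z":0,"spin":-0.3,"fingers":0.1},
  {"x":0.07,"y":0.105,"z":0,"spin":-0.45,"fingers":0.1},
  {"x":0.09,"y":0.14,"z":0,"spin":-0.574,"fingers":0.1},
  {"x":0.107,"y":0.167,"z":0,"spin":-0.574,"fingers":0.1},
  {"x":0.107,"y":0.167,"z":0,"spin":-0.574,"fingers":0.1},
  {"x":0.107,"y":0.167,"z":0,"spin":-0.574,"fingers":0.1},
])

```text
time_s: 6.08
tcp_pos: [0.4749, -0.0612, 0.2099]
eef_rot: [-180.0, -0.1, 166.4]
contact_force: [1.1, -0.3, 0.0]
gripper_width: 0.0481
gripper_force: 0.0
```

Run:
```python
from h import *
import pickle
s=sensors.get_state();c=cams.capture("wrist");t=cams.capture("top")
pickle.dump((s,c,t),open("w4.pkl","wb"))
im=c["pixels"].copy()
cv2.imwrite("pics/w4.png",cv2.convertScaleAbs(cv2.resize(im[130:350,110:400,::-1],None,fx=2.7,fy=2.7,interpolation=cv2.INTER_CUBIC),alpha=1.4))
```

```text
(no output)
```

View pics/w4.png

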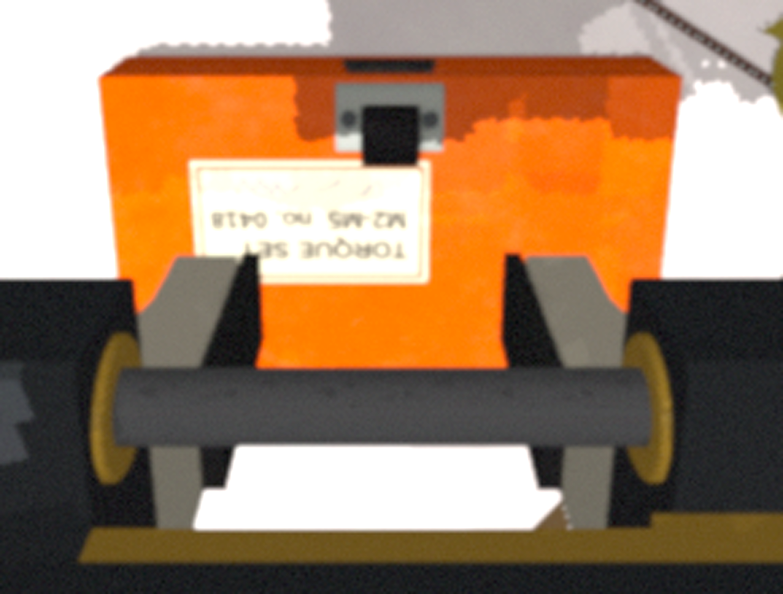

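The knob barrel is at crop (390,136), i.e. about (254.6,180.4). The case's front edge is level in the picture, so the yaw is right.

Run:
```python
from h import *
import pickle
s,c,t=pickle.load(open("w4.pkl","rb"))
k=wplane(s,c,110+390.5/2.7,130+136/2.7,.065)
l,rr=wplane(s,c,110+101/2.7,130+77/2.7,.04),wplane(s,c,110+681/2.7,130+77/2.7,.04)
print("knob",k,"front mid",(l+rr)/2,"yaw",np.degrees(np.arctan2(*(l-rr)[[1,0]]))-90,np.linalg.norm(l-rr))
print(rel(s,[*k[:2],.068],166.4))
```

```text
knob [ 0.47916241 -0.05947892  0.065     ] front mid [ 0.46466478 -0.0556249   0.04      ] yaw -193.60488612013717 0.21160810513828335
(array([-0.0039,  0.0027,  0.1419]), np.float64(-0.0002))
```

Request:
drive_tool([
  {"x":-0.003,"y":0.0025,"z":0.04,"spin":0,"fingers":0.1},
  {"x":-0.003,"y":0.0025,"z":0.08,"spin":0,"fingers":0.1},
  {"x":-0.003,"y":0.0025,"z":0.115,"spin":0,"fingers":0.1},
  {"x":-0.003,"y":0.0025,"z":0.135,"spin":0,"fingers":0.1},
  {"x":-0.003,"y":0.0025,"z":0.143,"spin":0,"fingers":0.1},
  {"x":-0.003,"y":0.0025,"z":0.143,"spin":0,"fingers":-1},
  {"x":-0.003,"y":0.0025,"z":0.143,"spin":0,"fingers":-1},
  {"x":-0.003,"y":0.0025,"z":0.143,"spin":0,"fingers":-1},
  {"x":-0.003,"y":0.0025,"z":0.143,"spin":0,"fingers":-1},
  {"x":-0.003,"y":0.0025,"z":0.143,"spin":0,"fingers":-1},
], newtons=20)

```text
time_s: 7.42
tcp_pos: [0.4793, -0.0594, 0.0682]
eef_rot: [180.0, 0.1, 166.4]
contact_force: [-1.4, 0.7, 5.2]
gripper_width: 0.0199
gripper_force: 20.0
```

Run:
```python
from h import *
s=sensors.get_state();print(s["tcp_pos"],s["eef_rot"],s["gripper_width"],s["gripper_force"],s["contact_force"])
for d in range(5,50,5):
    a=np.radians(d);print(d,"x",round(-.12+.12-(-.12*np.cos(a)+.039*np.sin(a)+.12)+0,4) ,"z",round(-(.039*np.cos(a)+.12*np.sin(a)-.039),4))
```

```text
[ 0.47927466 -0.05935581  0.06820071] [1.79973385e+02 6.31133509e-02 1.66370719e+02] 0.019876925870213162 20.00062108039856 [-1.44284879  0.74234578  5.1627048 ]
5 x -0.0039 z -0.0103
10 x -0.0086 z -0.0202
15 x -0.0142 z -0.0297
20 x -0.0206 z -0.0387
25 x -0.0277 z -0.0471
30 x -0.0356 z -0.0548
35 x -0.0441 z -0.0618
40 x -0.0531 z -0.068
45 x -0.0627 z -0.0734
```

Request:
drive_tool([
  {"x":-0.004,"y":0,"z":-0.0103,"spin":0,"fingers":-1},
  {"x":-0.0086,"y":0,"z":-0.0202,"spin":0,"fingers":-1},
  {"x":-0.0142,"y":0,"z":-0.0297,"spin":0,"fingers":-1},
  {"x":-0.0206,"y":0,"z":-0.0387,"spin":0,"fingers":-1},
  {"x":-0.0277,"y":0,"z":-0.0471,"spin":0,"fingers":-1},
  {"x":-0.0356,"y":0,"z":-0.0548,"spin":0,"fingers":-1},
  {"x":-0.0441,"y":0,"z":-0.0618,"spin":0,"fingers":-1},
  {"x":-0.0531,"y":0,"z":-0.068,"spin":0,"fingers":-1},
  {"x":-0.0627,"y":0,"z":-0.0734,"spin":0,"fingers":-1},
  {"x":-0.0627,"y":0,"z":-0.0734,"spin":0,"fingers":-1},
])

```text
time_s: 8.68
tcp_pos: [0.541, -0.0744, 0.1425]
eef_rot: [180.0, 0.1, 166.4]
contact_force: [-2.9, 6.0, 8.5]
gripper_width: 0.02
gripper_force: 20.0
```

Run:
```python
from h import *
s=sensors.get_state();t=cams.capture("scene");w=cams.capture("top")
print(s["tcp_pos"],s["gripper_width"],s["gripper_force"],s["contact_force"])
f=lambda c,a,b,x,y:cv2.convertScaleAbs(cv2.resize(c["pixels"][a:b,x:y,::-1],(400,400),interpolation=cv2.INTER_CUBIC),alpha=1.5)
cv2.imwrite("pics/end.png",np.hstack([f(t,120,320,150,350),f(w,150,330,180,360)]))
```

```text
[ 0.54097029 -0.07437661  0.1424997 ] 0.020017043305259673 20.000548660755157 [-2.85086206  5.96961653  8.47916642]
```

View pics/end.png

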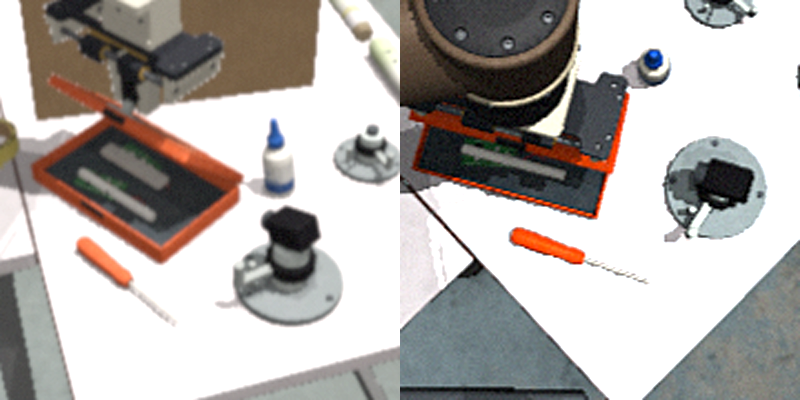

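The picture shows the lid raised to about 45° in the gripper, the lever against the stop post, and the loose things undisturbed. I hold briefly, then hand in.

Request:
drive_tool([
  {"x":0,"y":0,"z":0,"spin":0,"fingers":-1},
  {"x":0,"y":0,"z":0,"spin":0,"fingers":-1},
  {"x":0,"y":0,"z":0,"spin":0,"fingers":-1},
  {"x":0,"y":0,"z":0,"spin":0,"fingers":-1},
  {"x":0,"y":0,"z":0,"spin":0,"fingers":-1},
  {"x":0,"y":0,"z":0,"spin":0,"fingers":-1},
])

```text
time_s: 9.52
tcp_pos: [0.5403, -0.0742, 0.1422]
eef_rot: [180.0, 0.1, 166.4]
contact_force: [-2.6, 5.6, 6.1]
gripper_width: 0.0199
gripper_force: 20.0
```

```bash
python3 -c "
from h import *
s=sensors.get_state();print(s['tcp_pos'],s['contact_force'],s['gripper_force']);print(r.close_job())"
```

```text
[ 0.5403177  -0.07420589  0.14217133] [-2.6153021   5.56437222  6.13840781] 20.00053346157074
the job is handed in; nothing more can be done
None
```

Job handed in, verdict not shown: the collar lever is at its locked mark, the lid is held still by its knob at about 45° (judged from the tool's travel and the last picture), and the camera and loose items look undisturbed.

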